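# Empty the catch tray and start its hold-down bolt

## Robot

A 6-joint arm with a two-finger parallel gripper is mounted at the origin on the work surface. World frame = base frame: x ahead of the robot, y to its left, z up, the work surface at z = 0. Lengths are in mm, angles in rad, forces in N, time in s.
With the tool pointing down it reaches from about 350 to 875 mm from the base axis. Payload 4.2 kg.
Tool frame: the origin (TCP) lies at the very end of the fingers, on their centre line; the grasp point (between the pads) lies 19 mm behind it; z points along the fingers, y is the line along which they close (so a half turn about z gives the same grasp; the last joint's range is limited). The gripper opens to 85 mm and grips with 20 to 120 N. Pads are 22 mm wide; open, the fingers measure 114 mm over their backs; the gripper's body (76 mm by 85 mm) begins 54 mm behind the grasp point. The pads swing forward as they close: fully open they stand 13 mm farther back than shut.
Start: joints at [1.431, 0.385, 0.008, 0, -1.194, -0.259], TCP at [242.662, 575.946, 231.312] pointing down, gripper open.
Joint ranges: [-3.14, 3.14], [-1.21, 2.06], [-1.07, 1.41], [-3.16, 2.05], [-2.99, -0.16], [-3.1, 3.1]. Speed limits (rad/s): [2.79, 2.79, 3.14, 3.14, 3.14, 3.14].

## Interface

Orientations are given as a unit quaternion [x, y, z, w].
In Python, from bench import arm, optics gives the robot as it stands. The module is installed in compiled form; this text tells all that it offers.
- The arm moves only by the tool step_arm, never from a script. Its argument "motion" is a list of rows, each an object with "dr": the turn, a rotation vector about the tool's x, y, z in units of 8 degrees (1.0 is 8 degrees), a list of three; "slide": the shift along the tool's x, y, z in mm, a list of three; "jaw": the finger opening in mm, from 0 to 85.4. A call has exactly 8 rows; each row is the pose to reach, as a shift and turn from the pose commanded when the call began, along the tool's axes at that moment; what a row does not reach only later rows make up. A row lasts 1/8 s, in which the tool goes at most 62.5 mm and 10.7 degrees, less where a joint would pass 70% of its speed; a pose out of reach is approached as far as the arm can. A call with a gripper value outside its range is refused whole. The fingers move at their own pace and stop on an object; the grip force is fixed at half the most. Time passes only in rows, so rows that repeat a pose let the fingers close, or fill a call up. It gives the time, the measured TCP pose, the force, the opening and the grip force at its end, in the units of the state.
- arm.read_state(): the state, without advancing time (a new reading comes with each control period).
- optics.get_image(name): name is "scene" or "top"; returns the picture (480x640x3 uint8, blue, green, red); there is no depth.
- optics.camera_info(name): a dict with "camera_matrix" (3x3 intrinsics, pixels), "view" (4x4, takes a point from world to camera coordinates). Camera axes: x right, y up, looking along -z (the intrinsics and any distortion apply to the point x, -y, -z); pixel columns grow to the right and rows downward; lengths in mm; the calibration is good to about 2 mm. A picture is of the moment at which its call begins. camera_info takes no time and is no camera call.
- arm.job_done(): hands the job in; it is judged then, once.
The state is a dict: "clock": time; "joints": joint angles; "joint_vel": joint speeds; "joint_efforts": joint torques, N m; "position": TCP position; "ee_rot": TCP orientation; "contact_force": force on the tool from outside, world axes, zero at the start; "wrist_torque": the same for the moment, N m; "gripper_width": finger opening in mm; "grasp_force": force on a finger pad.
Only numpy, scipy, OpenCV 4.12 (cv2) and the standard library are available. Lean on these libraries where they do the work, as an engineer would, in place of code of your own. Each camera call takes 0.05 s, during which the arm holds its last target. There are 200 camera calls.

## Task

Lower the finished round bronze casting from the catch tray into the grey tote beside the one already there, without dropping it; the steel block and ring stay in the tray and everything else stays where it is. Then start the tray's hold-down bolt: turn it backward (counter-clockwise from above) until it drops by a thread, then forward one full turn so that the thread has caught. Finish while still gripping the bolt by its flat head, holding it there.

Things in the scene. Friction and masses are not known exactly. Their poses are not given: they have to be found in the camera images.
- tray: Steel catch tray, fixed, outside 200 x 230 x 26 mm (x, y, z), walls and floor 4 mm; origin: centre of its underside, on the table. +x points to a short belt, 80 mm high, 182 mm wide, starting 112 mm from the origin. Beyond its -y wall stands a round boss with a brass bush, 50 mm across, 50 mm high, its upright axis at x = 0, y = -165 mm: the bolt stands in it.
- bolt (a joint): Turn of the hold-down bolt in the boss, rad, growing backward (counter-clockwise from above); 0: head's long side along the tray's x. Starts at -0.3 to 0.3, standing on the end of a right-hand thread of 8 mm pitch: turned backward it climbs 1.3 mm a radian and, 0.5 to 2.5 rad on, drops 8 mm; forward then screws it down 1.3 mm a radian. Turns easily (under 0.1 N m), stays where left.
- bolt_lift (a joint): Height of the bolt above fully screwed in, m: 0.021 to 0.024 at the start, 0.024 just before the drop, 0.016 after it, 0.008 one turn further forward. The bolt (0.33 kg) sinks by its own weight; fingers that clamp it hold it up, so it climbs and drops freely only between fingers closed to leave some play (3 mm) at the head. The drop takes 0.3 s. Never press hard down.
- bolt_grip (a point): Point on the bolt's axis where to grip: in its flat upright steel head, 46 mm long (x), 12 mm thick (y), 36 mm high, whose top is 10 mm above this point and whose foot, on a 34 mm round collar, is 26 mm below it. This point is 84 mm above the table plus bolt_lift. x and y turn with the bolt.
- casting: Finished round bronze casting, 36 mm high, 0.1 to 0.2 kg, standing in the tray: foot flange 42 mm in diameter and 6 mm high, above it a straight stem 30 mm in diameter up to 30 mm, then a domed top. Origin: centre of its underside, z up.
- earlier: Bystander: an earlier casting of the same shape, already in the tote, 60 mm to the -y side of its middle; stays there. Origin: centre of its underside.
- tote: Open grey plastic tote, fixed, 170 x 210 x 70 mm outside (its x, y, z), walls and floor 4 mm; origin: centre of its underside on the table.
- block: Bystander: square steel setting block, 32 x 32 x 30 mm, in the tray; stays there. Origin: centre of its underside.
- collar: Bystander: flat steel ring, 42 mm across, 14 mm high, in the tray; stays there. Origin: centre of its underside.
- roller: Bystander: hand roller with copper roll, 200 mm long, 45 mm high, lying on the table; origin near its middle, on the table.
- medallion: Bystander: flat bronze disc, 90 mm across, 8 mm thick, on the robot's right; origin: centre of underside.
- brush: Bystander: brush lying on the robot's right; origin: underside.
- jar: Bystander: amber jar, 64 mm across, 90 mm high; origin: centre of underside.
Not all that is in view belongs to the job. Leave any blue look-alike of the casting alone.

How it is judged:
By the outcome, as a careful person would: the job done as asked, in the order asked, and still so for the second after the job is handed in, while the arm keeps its last pose, push and grip.
It also fails if it takes over 72 s, if anything falls off the work surface, if the arm or the gripper's body presses on something with over 40 N, if the wrist force passes 120 N, or if a joint passes its speed limit or range.

## Working session

There is one attempt and no reset: what is moved stays moved. The work goes in short steps, Python scripts to look and compute and a tool call to move; the robot and the scene stay as the last step left them, time stands still between calls to the robot, and variables do not carry over. Pictures are saved under pics/ and viewed, at most 10 in all, crops included, and the job is handed in when it is done.

Besides the shell and the picture viewer there is one more tool, called as name(argument=value, ...), one argument or row to a line, values as JSON. step_arm: Moves the arm, as the interface text tells. Its arguments: {"type":"object","properties":{"motion":{"type":"array","items":{"type":"object","properties":{"dr":{"type":"array","items":{"type":"number"}},"slide":{"type":"array","items":{"type":"number"}},"jaw":{"type":"number"}}}}},"required":["motion"]}

```bash
mkdir -p pics; python3 - <<'E'
from bench import arm, optics
import cv2
for n in("scene","top"):
    cv2.imwrite(f"pics/{n}0.png",optics.get_image(n)); i=optics.camera_info(n); print(n,{k:(v.round(3).tolist() if hasattr(v,'round') else v) for k,v in i.items()})
s=arm.read_state(); print(s)
E
```

```text
scene {'camera_matrix': [[447.923, 0.0, 315.998], [0.0, 447.923, 244.889], [0.0, 0.0, 1.0]], 'view': [[-0.778, 0.629, 0.013, 471.131], [-0.427, -0.543, 0.723, 108.452], [0.462, 0.557, 0.69, -1283.471], [0.0, 0.0, 0.0, 1.0]]}
top {'camera_matrix': [[496.285, 0.0, 320.214], [0.0, 496.285, 243.722], [0.0, 0.0, 1.0]], 'view': [[0.005, -1.0, 0.004, -105.313], [0.982, 0.006, 0.191, -554.521], [-0.191, 0.003, 0.982, -1340.447], [0.0, 0.0, 0.0, 1.0]]}
{'clock': 0.1, 'joints': array([ 1.43058902e+00,  3.85465658e-01,  6.76867642e-03, -4.51590384e-04,
       -1.19401787e+00, -2.58604565e-01]), 'joint_vel': array([ 0.00017661, -0.00081517,  0.00474383,  0.00029775, -0.00099412,
        0.00097294]), 'joint_efforts': array([-4.47579305e-04, -3.93318951e+01,  1.88929868e+01,  4.19790030e+00,
       -2.58908804e-03,  7.31495334e-06]), 'position': array([242.47609679, 575.47505301, 230.33939507]), 'ee_rot': array([ 9.80167455e-01, -1.98168606e-01, -1.52755513e-04,  9.69997976e-04]), 'contact_force': array([ 0.26520024, -0.06728386, -0.42000533]), 'wrist_torque': array([ 0.00980852,  0.04146197, -0.01618997]), 'grasp_force': 0.0, 'gripper_width': 85.60860117642153}
```

View pics/top0.png

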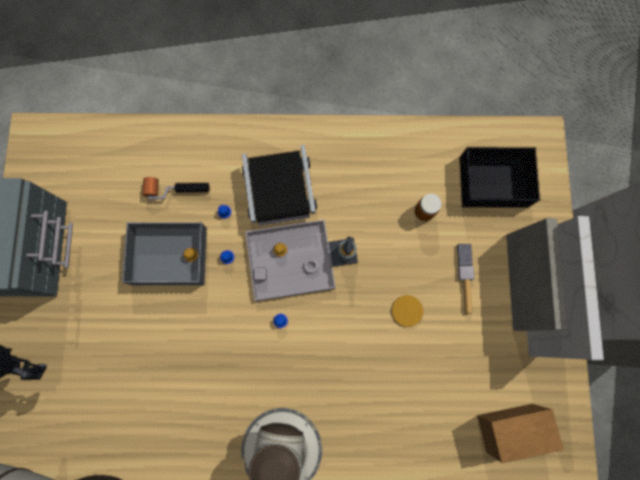

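View pics/scene0.png

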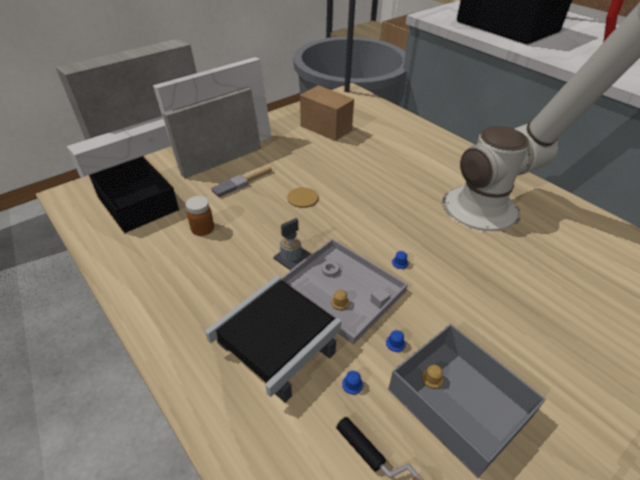

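The top view shows the casting at (280,249), block at (260,273), ring at (311,267), bolt at (347,247), tote centre near (167,253) with the earlier casting at (189,255). In the scene view the casting is at (340,299), the bolt head at (290,228). Next I enlarge both.

```bash
cat > h.py <<'E'
import numpy as np, cv2
from bench import arm, optics
def cam(n):
    i=optics.camera_info(n); return np.array(i['camera_matrix']),np.array(i['view']),i.get('distortion')
def ray(n,u,v):
    K,V,_=cam(n); d=np.linalg.inv(K)@[u,v,1]; d=np.array([d[0],-d[1],-d[2]]); R=V[:3,:3]
    return -R.T@V[:3,3], R.T@d
def at(n,u,v,z):
    c,d=ray(n,u,v); return c+d*(z-c[2])/d[2]
def px(n,p):
    K,V,_=cam(n); q=V[:3,:3]@np.array(p,float)+V[:3,3]; w=K@[q[0],-q[1],-q[2]]; return w[:2]/w[2]
def crop(n,x,y,w,h,s,f,img=None):
    im=optics.get_image(n) if img is None else img
    cv2.imwrite(f,cv2.resize(im[y:y+h,x:x+w],None,fx=s,fy=s,interpolation=cv2.INTER_CUBIC))
E
python3 - <<'E'
from h import *
crop("",115,205,265,110,3,"pics/t1.png",cv2.imread("pics/top0.png"))
crop("",250,200,190,140,4,"pics/s1.png",cv2.imread("pics/scene0.png"))
E
```

```text
(no output)
```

View pics/t1.png

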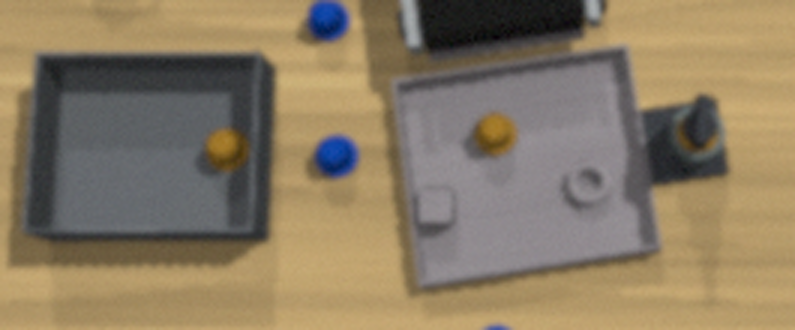

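View pics/s1.png

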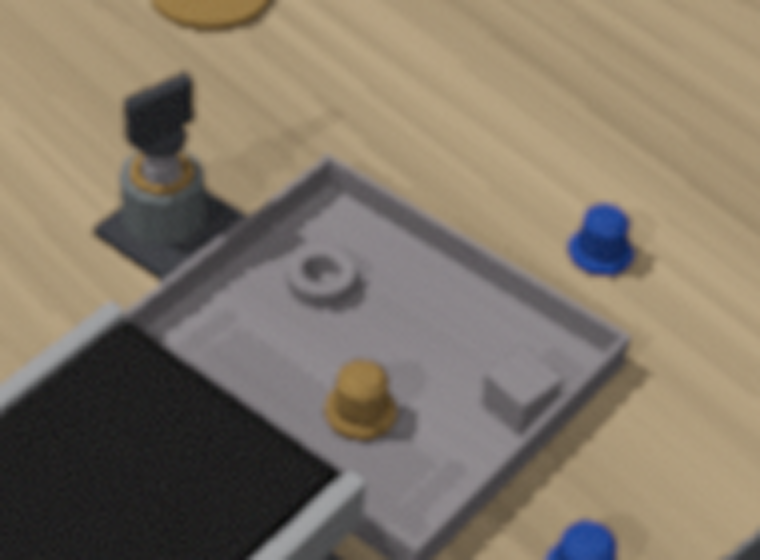

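```bash
python3 - <<'E'
from h import *
from scipy.optimize import least_squares
T=lambda u,v:(115+(u+.5)/3-.5,205+(v+.5)/3-.5); S=lambda u,v:(250+(u+.5)/4-.5,200+(v+.5)/4-.5)
def fit(pts,hx,hy,z):
    # order: (+x+y),(+x-y),(-x-y),(-x+y)
    P=np.array([at("top",*T(*p),z)[:2] for p in pts]); M=np.array([[hx,hy],[hx,-hy],[-hx,-hy],[-hx,hy]])
    f=lambda q:(q[:2]+M@np.array([[np.cos(q[2]),-np.sin(q[2])],[np.sin(q[2]),np.cos(q[2])]]).T-P).ravel()
    r=least_squares(f,[*P.mean(0),0]); print(r.x.round(3),f(r.x).round(1)); return r.x
t=fit([(393,80),(628,48),(660,250),(417,288)],100,115,26)
o=fit([(38,55),(264,55),(270,238),(27,235)],85,105,70)
# scene tray corners rim: (-y,+x)?? 
for p in [(330,158),(627,340)]: print("scene tray corner",at("scene",*S(*p),26).round(1))
c,s=np.cos(t[2]),np.sin(t[2]); W=lambda x,y:t[:2]+[c*x-s*y,s*x+c*y]
for p in [(100,115),(100,-115),(-100,-115),(-100,115)]: print("traycorner",W(*p).round(1))
print("cast top",at("top",*T(495,134),24).round(1),"scene flange",at("scene",*S(361,408),4).round(1),"dome",at("scene",*S(362,370),34).round(1))
print("earlier",at("top",*T(226,149),24).round(1),at("scene",433,373,30).round(1))
b=W(0,-165); print("bolt",b.round(1))
print("bush scene",at("scene",*S(162,173),50).round(1),"bush top",at("top",*T(697,134),50).round(1))
for a in(-.3,-.15,0,.15,.3):
    y=t[2]+a; R=np.array([[np.cos(y),-np.sin(y)],[np.sin(y),np.cos(y)]])
    q=[np.r_[b+R@[x,w],z] for z in(116,80) for x in(23,-23) for w in(6,-6)]
    print(a,[((px("scene",k)-[250,200])*4).round().astype(int).tolist() for k in q],[((px("top",k)-[115,205])*3).round().astype(int).tolist() for k in q[:4]])
print("block",at("top",*T(435,206),30).round(1),"ring",at("top",*T(588,185),14).round(1))
E
```

```text
[ 5.13631e+02 -1.52390e+01  1.52000e-01] [-0.5  1.2  1.4 -0.8 -1.4 -0.4  0.5 -0. ]
[5.23571e+02 3.27506e+02 2.00000e-02] [-1.2 -2.8  1.6 -2.5  2.6  8.2 -3.  -2.8]
scene tray corner [ 441.  -139.2   26. ]
scene tray corner [406.3  83.6  26. ]
traycorner [595.  113.6]
traycorner [ 629.9 -113.8]
traycorner [ 432.2 -144.1]
traycorner [397.4  83.3]
cast top [543.8  13.7  24. ] scene flange [546.8  13.5   4. ] dome [545.7  10.8  34. ]
earlier [527.8 269.3  24. ] [536.8 272.6  30. ]
bolt [ 538.6 -178.3]
bush scene [ 547.8 -173.2   50. ] bush top [ 540.2 -177.6   50. ]
-0.3 [[135, 97], [125, 85], [204, 72], [194, 61], [137, 143], [128, 131], [205, 117], [195, 106]] [[698, 96], [711, 98], [691, 145], [704, 148]]
-0.15 [[139, 100], [127, 89], [202, 68], [190, 58], [141, 146], [130, 135], [203, 114], [191, 103]] [[694, 96], [707, 96], [694, 147], [708, 147]]
0 [[144, 102], [130, 93], [199, 65], [185, 56], [146, 148], [132, 138], [200, 110], [186, 101]] [[690, 97], [704, 96], [698, 147], [712, 146]]
0.15 [[150, 104], [133, 96], [196, 62], [179, 54], [152, 149], [135, 142], [197, 107], [181, 100]] [[687, 99], [700, 95], [702, 148], [715, 144]]
0.3 [[156, 105], [137, 99], [192, 59], [174, 53], [157, 151], [140, 145], [192, 104], [175, 99]] [[684, 102], [696, 96], [706, 147], [718, 141]]
block [473.5  68.2  30. ] ring [496.7 -75.4  14. ]
```

step_arm(
  motion=[
    {"dr": [0,0,-3.94],"slide": [460,318,0],"jaw": 10},
    {"dr": [0,0,-3.94],"slide": [460,318,0],"jaw": 10},
    {"dr": [0,0,-3.94],"slide": [460,318,0],"jaw": 10},
    {"dr": [0,0,-3.94],"slide": [460,318,0],"jaw": 10},
    {"dr": [0,0,-3.94],"slide": [460,318,0],"jaw": 10},
    {"dr": [0,0,-3.94],"slide": [460,318,0],"jaw": 10},
    {"dr": [0,0,-3.94],"slide": [460,318,0],"jaw": 10},
    {"dr": [0,0,-3.94],"slide": [460,318,0],"jaw": 10},
  ],
)

```text
clock: 1.1
position: [511.9, 152.4, 231.1]
ee_rot: [0.997, 0.076, -0.0, -0.0]
contact_force: [0.4, 0.3, 1.0]
gripper_width: 9.9
grasp_force: 0.0
```

```bash
cat >> h.py <<'E'
from scipy.spatial.transform import Rotation as Ro
def st():
    s=arm.read_state(); R=Ro.from_quat(s['ee_rot']).as_matrix()
    yaw=np.arctan2(R[1,0],R[0,0]); print("t",round(s['clock'],2),"pos",s['position'].round(1),"yaw",yaw.round(3),"tilt",R[:,2].round(3),"j",s['joints'].round(2),"F",s['contact_force'].round(1),"w",round(s['gripper_width'],1),"g",round(s['grasp_force'],1)); return s,R,yaw
def plan(p,y=None):
    s,R,yaw=st(); print("slide",(R.T@(np.array(p)-s['position'])).round(1))
    if y is not None: print("drz",round(-np.degrees((y-yaw+np.pi)%(2*np.pi)-np.pi)/8,3))
E
python3 -c "
from h import *
print(px('top',[0,0,0]),px('scene',[0,0,0]))
plan([540,102,120],.152)"
```

```text
[281.22298701 449.02729329] [480.41912934 207.04025133]
t 1.1 pos [511.9 152.4 231.1] yaw 0.152 tilt [-0.  0. -1.] j [ 0.59  0.23 -0.21 -0.   -1.13  1.13] F [0.4 0.3 1. ] w 9.9 g 0.0
slide [ 20.2  54.  111.1]
drz -0.003
```

step_arm(
  motion=[
    {"slide": [20,54,111],"jaw": 10},
    {"slide": [20,54,111],"jaw": 10},
    {"slide": [20,54,111],"jaw": 10},
    {"slide": [20,54,111],"jaw": 10},
    {"slide": [20,54,111],"jaw": 10},
    {"slide": [20,54,111],"jaw": 10},
    {"slide": [20,54,111],"jaw": 10},
    {"slide": [20,54,111],"jaw": 10},
  ],
)

```text
$.motion[0]: bad value
```

```bash
python3 - <<'E'
from h import *
s,R,y=st()
A=optics.get_image("scene");B=optics.get_image("top")
for n in("scene","top"): print(n,px(n,s['position']).round(1))
a=cv2.resize(A[200:340,270:460],None,fx=4,fy=4,interpolation=cv2.INTER_CUBIC)[:, :]
b=cv2.resize(B[205:305,170:360],None,fx=4,fy=4,interpolation=cv2.INTER_CUBIC)
a=cv2.resize(a,(400,295));cv2.imwrite("pics/c2.png",cv2.resize(np.vstack([cv2.resize(A[210:330,270:460],None,fx=3,fy=3,interpolation=cv2.INTER_CUBIC),cv2.resize(B[225:300,200:390],None,fx=3,fy=3,interpolation=cv2.INTER_CUBIC)]),None,fx=1,fy=1))
E
```

```text
t 1.1 pos [511.9 152.4 231.1] yaw 0.152 tilt [-0.  0. -1.] j [ 0.59  0.23 -0.21 -0.   -1.13  1.13] F [0.4 0.3 1. ] w 9.9 g 0.0
scene [411.9 259.1]
top [216.1 246.6]
```

View pics/c2.png

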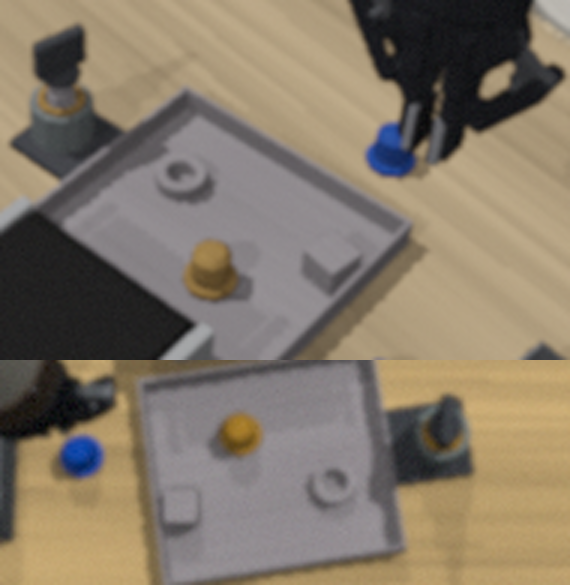

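The picture shows the fingertips in the scene view at pixel (411,261), close to the projected TCP (412,259). Calibration is good to about 2 px. The motion was refused because it lacked "dr", so I resend it with that field.

```bash
python3 -c "
from h import *
plan([542,13,90],.152)"
```

```text
t 1.2 pos [513.  149.6 230.6] yaw 0.144 tilt [-0.001 -0.001 -1.   ] j [ 0.59  0.23 -0.21  0.   -1.13  1.13] F [-0.5 -0.2 -0.8] w 9.6 g 0.0
slide [  9.3 139.2 140.8]
drz -0.057
```

step_arm(
  motion=[
    {"dr": [0,0,0],"slide": [9,139,40],"jaw": 62},
    {"dr": [0,0,0],"slide": [9,139,40],"jaw": 62},
    {"dr": [0,0,0],"slide": [9,139,40],"jaw": 62},
    {"dr": [0,0,0],"slide": [9,139,141],"jaw": 62},
    {"dr": [0,0,0],"slide": [9,139,141],"jaw": 62},
    {"dr": [0,0,0],"slide": [9,139,141],"jaw": 62},
    {"dr": [0,0,0],"slide": [9,139,141],"jaw": 62},
    {"dr": [0,0,0],"slide": [9,139,141],"jaw": 62},
  ],
)

```text
clock: 2.2
position: [542.6, 19.0, 92.5]
ee_rot: [0.997, 0.076, 0.002, -0.0]
contact_force: [-0.3, 0.1, 0.4]
gripper_width: 62.1
grasp_force: 0.0
```

```bash
python3 - <<'E'
from h import *
s,R,y=st()
A=optics.get_image("scene")
p=s['position']
for k in(-31,0,31): print(((px("scene",p+R[:,1]*k)-[280,200])*4).round())
crop("",280,200,150,130,4,"pics/c3.png",A)
E
```

```text
t 2.2 pos [542.6  19.   92.5] yaw 0.152 tilt [ 0.004  0.001 -1.   ] j [ 0.33  0.39 -0.38  0.   -0.8   1.39] F [-0.3  0.1  0.4] w 62.1 g 0.0
[306. 333.]
[260. 304.]
[217. 275.]
```

View pics/c3.png

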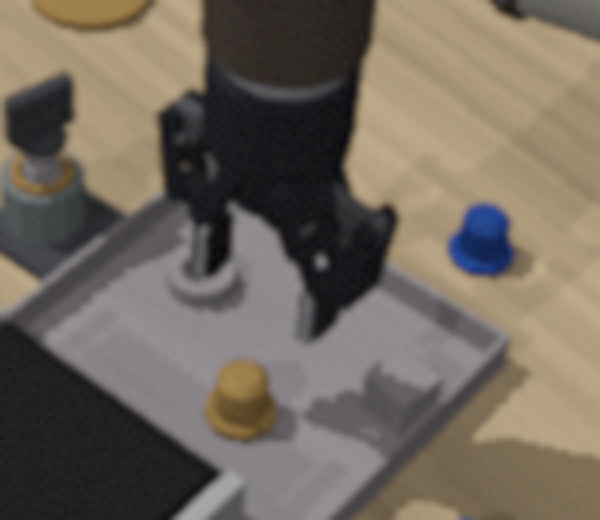

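The fingertips straddle crop (256,307), against a predicted (260,304). The casting's flange is at (241,408) and its dome at (242,368).

```bash
python3 - <<'E'
from h import *
S=lambda u,v:(280+(u+4+.5)/4-.5,200+(v-3+.5)/4-.5)
print(at("scene",*S(241,410),6),at("scene",*S(242,372),34), at("scene",*S(241,398),20))
plan([542,12,70],.152)
E
```

```text
[545.71176894  15.50851378   6.        ] [543.49009819  11.64399341  34.        ] [548.10355276  17.14606091  20.        ]
t 2.25 pos [542.3  18.8  92.3] yaw 0.152 tilt [ 0.004  0.001 -1.   ] j [ 0.33  0.39 -0.38  0.   -0.8   1.39] F [-0.8  0.7 -0.3] w 62.1 g 0.0
slide [-1.4  6.7 22.3]
drz -0.0
```

step_arm(
  motion=[
    {"dr": [0,0,0],"slide": [1,5.5,20],"jaw": 62},
    {"dr": [0,0,0],"slide": [1,5.5,40],"jaw": 62},
    {"dr": [0,0,0],"slide": [1,5.5,60],"jaw": 62},
    {"dr": [0,0,0],"slide": [1,5.5,70],"jaw": 62},
    {"dr": [0,0,0],"slide": [1,5.5,79],"jaw": 62},
    {"dr": [0,0,0],"slide": [1,5.5,79],"jaw": 62},
    {"dr": [0,0,0],"slide": [1,5.5,79],"jaw": 62},
    {"dr": [0,0,0],"slide": [1,5.5,79],"jaw": 45},
  ],
)

```text
clock: 3.25
position: [543.3, 13.0, 11.9]
ee_rot: [0.997, 0.076, 0.001, -0.0]
contact_force: [-0.8, 0.1, 0.1]
gripper_width: 46.2
grasp_force: 0.0
```

```bash
python3 - <<'E'
from h import *
plan([544,13.5,12.5],.152)
crop("scene",280,200,150,130,4,"pics/c4.png")
E
```

```text
t 3.25 pos [543.3  13.   11.9] yaw 0.151 tilt [ 0.001  0.    -1.   ] j [ 0.32  0.51 -0.45  0.   -0.61  1.4 ] F [-0.8  0.1  0.1] w 46.2 g 0.0
slide [ 0.7 -0.4 -0.6]
drz -0.004
```

View pics/c4.png

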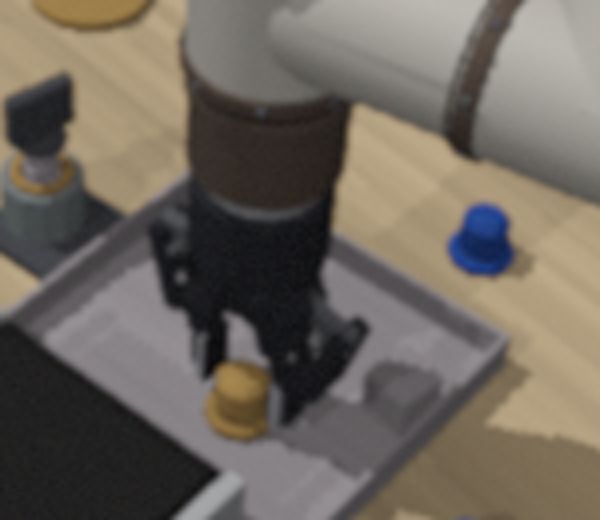

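The fingers straddle the casting at crop (241,395). It sits slightly toward +x, so I shift 3 mm and close.

step_arm(
  motion=[
    {"dr": [0,0,0],"slide": [3,0,0],"jaw": 45},
    {"dr": [0,0,0],"slide": [3,0,0],"jaw": 45},
    {"dr": [0,0,0],"slide": [3,0,0],"jaw": 36},
    {"dr": [0,0,0],"slide": [3,0,0],"jaw": 26},
    {"dr": [0,0,0],"slide": [3,0,0],"jaw": 20},
    {"dr": [0,0,0],"slide": [3,0,0],"jaw": 20},
    {"dr": [0,0,0],"slide": [3,0,0],"jaw": 20},
    {"dr": [0,0,0],"slide": [3,0,0],"jaw": 20},
  ],
)

```text
clock: 4.3
position: [546.0, 13.3, 11.6]
ee_rot: [0.997, 0.076, 0.0, 0.0]
contact_force: [-2.0, -0.1, 5.1]
gripper_width: 28.1
grasp_force: 59.7
```

step_arm(
  motion=[
    {"dr": [0,0,0],"slide": [0,0,-5],"jaw": 20},
    {"dr": [0,0,0],"slide": [0,0,-15],"jaw": 20},
    {"dr": [0,0,0],"slide": [0,0,-30],"jaw": 20},
    {"dr": [0,0,0],"slide": [0,0,-50],"jaw": 20},
    {"dr": [0,0,0],"slide": [0,0,-75],"jaw": 20},
    {"dr": [0,0,0],"slide": [0,0,-100],"jaw": 20},
    {"dr": [0,0,0],"slide": [0,0,-120],"jaw": 20},
    {"dr": [0,0,0],"slide": [0,0,-130],"jaw": 20},
  ],
)

```text
clock: 5.3
position: [546.4, 13.5, 143.3]
ee_rot: [0.997, 0.076, 0.001, -0.0]
contact_force: [-0.6, -0.1, -2.2]
gripper_width: 27.9
grasp_force: 59.2
```

```bash
python3 - <<'E'
from h import *
st(); crop("scene",230,110,200,150,4,"pics/c5.png")
B=cv2.imread("pics/top0.png"); g=B[215:300,118:215]; cv2.imwrite("pics/t5.png",cv2.resize(g,None,fx=5,fy=5,interpolation=cv2.INTER_CUBIC))
C=cv2.imread("pics/scene0.png"); cv2.imwrite("pics/s5.png",cv2.resize(C[315:480,380:560],None,fx=3,fy=3,interpolation=cv2.INTER_CUBIC))
a=cv2.imread("pics/c5.png");a=cv2.resize(a,None,fx=.6,fy=.6); b=cv2.imread("pics/s5.png")[:,:]; o=np.zeros((600,800,3),np.uint8)
o[:a.shape[0],:300]=a[:,100:400]; b2=cv2.resize(b,(500,458)); o[:458,300:]=b2; cv2.imwrite("pics/m5.png",o)
E
```

```text
t 5.3 pos [546.4  13.5 143.3] yaw 0.151 tilt [ 0.003  0.001 -1.   ] j [ 0.32  0.33 -0.31  0.   -0.92  1.4 ] F [-0.6 -0.1 -2.2] w 27.9 g 59.2
```

View pics/m5.png

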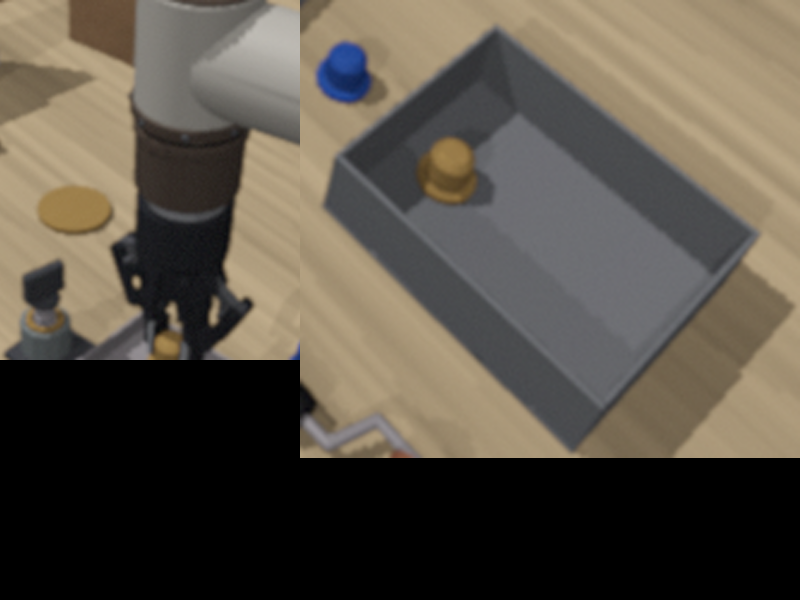

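The casting is held between the pads. The tote rim corners are at crop (497,28), (755,236), (607,405) and (340,157).

```bash
python3 - <<'E'
from h import *
k=500/540*3
P=[at("scene",380+(u-300)/k,315+v/k,70) for u,v in[(497,28),(755,236),(607,405),(340,157)]]
print(np.round(P,1)); print(np.mean(P,0), "earlier flange",at("scene",380+148/k,315+182/k,8))
plan([524,355,160],.05)
E
```

```text
[[449.8 235.2  70. ]
 [449.7 439.   70. ]
 [609.8 442.   70. ]
 [614.2 237.1  70. ]]
[530.87766758 338.28919083  70.        ] earlier flange [535.70620939 277.9072409    8.        ]
t 5.35 pos [546.9  13.5 144. ] yaw 0.152 tilt [ 0.004  0.001 -1.   ] j [ 0.32  0.33 -0.31  0.   -0.92  1.4 ] F [ 0.6 -0.6 -0.5] w 28.0 g 59.2
slide [  29.  -341.   -15.8]
drz 0.728
```

step_arm(
  motion=[
    {"dr": [0,0,0.2],"slide": [3,-30,-10],"jaw": 20},
    {"dr": [0,0,0.4],"slide": [8,-80,-10],"jaw": 20},
    {"dr": [0,0,0.6],"slide": [13,-135,-10],"jaw": 20},
    {"dr": [0,0,0.8],"slide": [18,-190,-10],"jaw": 20},
    {"dr": [0,0,1.0],"slide": [23,-245,-10],"jaw": 20},
    {"dr": [0,0,1.1],"slide": [28,-295,-10],"jaw": 20},
    {"dr": [0,0,1.1],"slide": [30,-325,-10],"jaw": 20},
    {"dr": [0,0,1.1],"slide": [31,-335,-10],"jaw": 20},
  ],
)

```text
clock: 6.35
position: [525.3, 350.7, 150.2]
ee_rot: [1.0, -0.0, -0.001, 0.001]
contact_force: [-0.2, -0.6, -1.7]
gripper_width: 28.2
grasp_force: 59.4
```

```bash
python3 -c "
from h import *
plan([527,350,12],0.0)"
```

```text
t 6.35 pos [525.3 350.7 150.2] yaw -0.0 tilt [-0.001 -0.001 -1.   ] j [ 0.84  0.46 -0.08 -0.   -1.03  0.73] F [-0.2 -0.6 -1.7] w 28.2 g 59.4
slide [  1.9   0.5 138.2]
drz -0.002
```

step_arm(
  motion=[
    {"dr": [0,0,0],"slide": [2,0,20],"jaw": 20},
    {"dr": [0,0,0],"slide": [2,0,50],"jaw": 20},
    {"dr": [0,0,0],"slide": [2,0,80],"jaw": 20},
    {"dr": [0,0,0],"slide": [2,0,105],"jaw": 20},
    {"dr": [0,0,0],"slide": [2,0,120],"jaw": 20},
    {"dr": [0,0,0],"slide": [2,0,130],"jaw": 20},
    {"dr": [0,0,0],"slide": [2,0,135],"jaw": 20},
    {"dr": [0,0,0],"slide": [2,0,135],"jaw": 20},
  ],
)

```text
clock: 7.35
position: [528.2, 349.3, 16.6]
ee_rot: [1.0, -0.001, 0.0, -0.0]
contact_force: [-0.0, 0.9, -2.2]
gripper_width: 27.7
grasp_force: 59.4
```

```bash
python3 -c "
from h import *
plan([527,350,12],0.0)"
```

```text
t 7.35 pos [528.2 349.3  16.6] yaw -0.002 tilt [ 0.  0. -1.] j [ 0.84  0.61 -0.21  0.   -0.75  0.73] F [-0.   0.9 -2.2] w 27.7 g 59.4
slide [-1.2 -0.7  4.6]
drz -0.016
```

step_arm(
  motion=[
    {"dr": [0,0,0],"slide": [0,0,1],"jaw": 20},
    {"dr": [0,0,0],"slide": [0,0,2],"jaw": 20},
    {"dr": [0,0,0],"slide": [0,0,3],"jaw": 20},
    {"dr": [0,0,0],"slide": [0,0,4],"jaw": 20},
    {"dr": [0,0,0],"slide": [0,0,4.5],"jaw": 20},
    {"dr": [0,0,0],"slide": [0,0,5],"jaw": 20},
    {"dr": [0,0,0],"slide": [0,0,5],"jaw": 20},
    {"dr": [0,0,0],"slide": [0,0,5],"jaw": 20},
  ],
)

```text
clock: 8.35
position: [528.0, 349.2, 11.7]
ee_rot: [1.0, -0.001, 0.0, -0.0]
contact_force: [-1.9, -1.0, 2.1]
gripper_width: 27.6
grasp_force: 59.7
```

Contact is light (force changed from -2 to +2 N), so I release and rise.

step_arm(
  motion=[
    {"dr": [0,0,0],"slide": [0,0,0],"jaw": 32},
    {"dr": [0,0,0],"slide": [0,0,0],"jaw": 38},
    {"dr": [0,0,0],"slide": [0,0,0],"jaw": 50},
    {"dr": [0,0,0],"slide": [0,0,0],"jaw": 50},
    {"dr": [0,0,0],"slide": [0,0,-15],"jaw": 50},
    {"dr": [0,0,0],"slide": [0,0,-50],"jaw": 50},
    {"dr": [0,0,0],"slide": [0,0,-110],"jaw": 50},
    {"dr": [0,0,0],"slide": [0,0,-170],"jaw": 50},
  ],
)

```text
clock: 9.35
position: [528.0, 349.0, 184.2]
ee_rot: [1.0, -0.001, 0.0, -0.0]
contact_force: [0.8, -0.2, -0.0]
gripper_width: 50.1
grasp_force: 0.0
```

```bash
python3 -c "
from h import *
plan([539,-178,200],.152-3.1416)
crop('scene',380,315,180,165,3,'pics/c6.png')"
```

```text
t 9.35 pos [528.  349.  184.2] yaw -0.002 tilt [ 0.001  0.    -1.   ] j [ 0.84  0.43 -0.04  0.   -1.1   0.73] F [ 0.8 -0.2 -0. ] w 50.1 g 0.0
slide [ 12.1 527.  -16. ]
drz 21.397
```

View pics/c6.png

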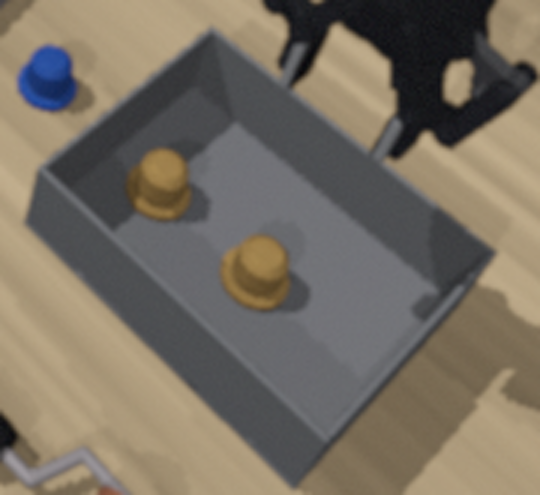

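The new casting stands upright in the tote at crop (258,275), clear of the earlier one at (160,188). Next I fit the bolt head's angle from the first scene picture.

```bash
cat >> h.py <<'E'
from scipy.optimize import differential_evolution
def poly(n,b,yaw,lift,f=6,o=(0,0),sh=(0,0),size=(1,1)):
    R=np.array([[np.cos(yaw),-np.sin(yaw)],[np.sin(yaw),np.cos(yaw)]])
    q=[(px(n,np.r_[b+R@[x,w],z+lift])-o+sh+.5)*f for z in(94,58) for x in(23,-23) for w in(6,-6)]
    m=np.zeros(size,np.uint8); cv2.fillConvexPoly(m,cv2.convexHull(np.array(q,np.float32)).round().astype(np.int32),1); return m
def fithead(img,b,T=.152,fixlift=None):
    o=(272,205); f=6; c=cv2.resize(img[205:260,272:312],None,fx=f,fy=f,interpolation=cv2.INTER_CUBIC)
    g=c.max(2); D=(g<95).astype(np.uint8)
    def cost(p):
        m=poly("scene",b,T+p[0],.022e3,f,o,(p[1],p[2]),D.shape)
        # compare over region above the collar: rows up to mask bottom minus margin
        r=np.where(m.any(1))[0]; e=int(r[-1]-6) if len(r) else 1
        A=m[:e];B=D[:e]; return 1-(A&B).sum()/max(1,(A|B).sum())
    r=differential_evolution(cost,[(-.6,.6),(-6,6),(-6,6)],seed=0,maxiter=40,popsize=10,polish=False); return r.x,r.fun,D
E
python3 - <<'E'
from h import *
im=cv2.imread("pics/scene0.png"); b=np.array([539,-178.])
for th in(1,):
    x,f,D=fithead(im,b); print(x.round(3),round(f,3))
    for a in(-.3,-.15,0,.15,.3):
        best=min((1-(lambda m:(m[:int(np.where(m.any(1))[0][-1]-6)]&D[:int(np.where(m.any(1))[0][-1]-6)]).sum()/(m[:int(np.where(m.any(1))[0][-1]-6)]|D[:int(np.where(m.any(1))[0][-1]-6)]).sum())(poly("scene",b,.152+a,22,6,(272,205),(dx,dy),D.shape)),dx,dy) for dx in np.arange(-3,3.1,.5) for dy in np.arange(-1,5.1,.5)); print(a,np.round(best,3))
for r in D[::10,::5]: print(''.join('#' if v else '.' for v in r))
k=3
for z,u,v in((8,257,283),(34,263,252)): print(at("scene",380+u/k,315+v/k,z).round(1))
E
```

```text
Traceback (most recent call last):
  File "h.py", line 35, in fithead
    r=differential_evolution(cost,[(-.6,.6),(-6,6),(-6,6)],seed=0,maxiter=40,popsize=10,polish=False); return r.x,r.fun,D
  File "h.py", line 31, in cost
    m=poly("scene",b,T+p[0],.022e3,f,o,(p[1],p[2]),D.shape)
  File "h.py", line 25, in poly
    q=[(px(n,np.r_[b+R@[x,w],z+lift])-o+sh+.5)*f for z in(94,58) for x in(23,-23) for w in(6,-6)]
        ~~^^^^^^^^^^^^^^^^^^^^^^^^^^^
  File "h.py", line 11, in px
    K,V,_=cam(n); q=V[:3,:3]@np.array(p,float)+V[:3,3]; w=K@[q[0],-q[1],-q[2]]; return w[:2]/w[2]
          ~~~^^^
  File "h.py", line 4, in cam
    i=optics.camera_info(n); return np.array(i['camera_matrix']),np.array(i['view']),i.get('distortion')
ValueError: time passes only in moves, steps and waits
```

step_arm(
  motion=[
    {"dr": [0,0,1.3],"slide": [0,40,-20],"jaw": 50},
    {"dr": [0,0,2.6],"slide": [0,90,-20],"jaw": 50},
    {"dr": [0,0,3.9],"slide": [0,145,-20],"jaw": 50},
    {"dr": [0,0,5.2],"slide": [0,200,-20],"jaw": 50},
    {"dr": [0,0,6.5],"slide": [0,255,-20],"jaw": 50},
    {"dr": [0,0,7.8],"slide": [0,310,-20],"jaw": 50},
    {"dr": [0,0,9.1],"slide": [0,360,-20],"jaw": 50},
    {"dr": [0,0,10.4],"slide": [0,400,-20],"jaw": 50},
  ],
)

```text
clock: 10.4
position: [527.0, -52.7, 202.5]
ee_rot: [0.745, -0.667, 0.001, -0.001]
contact_force: [0.8, -0.6, 0.3]
gripper_width: 50.0
grasp_force: 0.0
```

```bash
sed -i 's/^def cam(n):/import functools\n@functools.lru_cache\ndef cam(n):/' h.py; python3 - <<'E'
from h import *
im=cv2.imread("pics/scene0.png"); b=np.array([539,-178.])
x,f,D=fithead(im,b); print(x.round(3),round(f,3))
def sc(m):
    e=int(np.where(m.any(1))[0][-1]-6); return 1-(m[:e]&D[:e]).sum()/(m[:e]|D[:e]).sum()
for a in(-.3,-.15,0,.15,.3):
    print(a,np.round(min((sc(poly("scene",b,.152+a,22,6,(272,205),(dx,dy),D.shape)),dx,dy) for dx in np.arange(-3,3.1,.5) for dy in np.arange(-1,5.1,.5)),3))
for r in D[::10,::5]: print(''.join('#' if v else '.' for v in r))
k=3
for z,u,v in((8,257,283),(34,263,252)): print(at("scene",380+u/k,315+v/k,z).round(1))
plan([539,-178,200],.152-3.1416)
E
```

```text
[-0.099 -1.407  2.823] 0.208
-0.3 [ 0.232 -1.     2.5  ]
-0.15 [ 0.213 -1.     2.5  ]
0 [ 0.211 -1.5    3.   ]
0.15 [ 0.235 -1.5    3.   ]
0.3 [ 0.291 -0.5    3.   ]
...............................................#
................................................
................................................
................................................
................................................
................................................
................................................
................................................
................................................
.........................######.................
.....................###########................
................################................
............####################................
............####################................
............####################................
............###################.................
............#################...................
............##################..................
.............#################..................
...
[... 201 characters left out ...]
.............#########.####.............
.....................#######..#####.............
.........................##########.............
.......................##############...........
...........####.........#################.......
...........#################################....
.........######################################.
......##########################################
...#############################################
...#############################################
[534.2 354.5   8. ]
[530.5 348.4  34. ]
t 10.4 pos [527.  -52.7 202.5] yaw -1.461 tilt [ 0.002  0.    -1.   ] j [ 0.21  0.25 -0.27  0.   -1.05 -0.1 ] F [ 0.8 -0.6  0.3] w 50.0 g 0.0
slide [125.8   1.7   2.5]
drz 10.947
```

step_arm(
  motion=[
    {"dr": [0,0,1.3],"slide": [25,0,0],"jaw": 50},
    {"dr": [0,0,2.6],"slide": [65,0,0],"jaw": 50},
    {"dr": [0,0,3.9],"slide": [100,0,0],"jaw": 50},
    {"dr": [0,0,5.2],"slide": [124.5,-1,0],"jaw": 50},
    {"dr": [0,0,6.5],"slide": [124.5,-1,0],"jaw": 50},
    {"dr": [0,0,7.8],"slide": [124.5,-1,20],"jaw": 50},
    {"dr": [0,0,9.1],"slide": [124.5,-1,40],"jaw": 50},
    {"dr": [0,0,10.4],"slide": [124.5,-1,45],"jaw": 50},
  ],
)

```text
clock: 11.4
position: [541.8, -174.3, 155.7]
ee_rot: [-0.114, 0.993, 0.0, -0.001]
contact_force: [-0.6, 0.8, -0.3]
gripper_width: 50.2
grasp_force: 0.0
```

```bash
python3 - <<'E'
from h import *
plan([541.5,-176.5,88],.10-3.1416)
E
```

```text
t 11.4 pos [ 541.8 -174.3  155.7] yaw -2.913 tilt [-0.001  0.    -1.   ] j [-0.03  0.36 -0.24 -0.   -0.98 -1.31] F [-0.6  0.8 -0.3] w 50.2 g 0.0
slide [ 0.7 -2.1 67.7]
drz 0.922
```

step_arm(
  motion=[
    {"dr": [0,0,0.9],"slide": [0,-2,0],"jaw": 50},
    {"dr": [0,0,0.9],"slide": [0,-2,15],"jaw": 50},
    {"dr": [0,0,0.9],"slide": [0,-2,30],"jaw": 50},
    {"dr": [0,0,0.9],"slide": [0,-2,45],"jaw": 50},
    {"dr": [0,0,0.9],"slide": [0,-2,60],"jaw": 50},
    {"dr": [0,0,0.9],"slide": [0,-2,67],"jaw": 50},
    {"dr": [0,0,0.9],"slide": [0,-2,67],"jaw": 50},
    {"dr": [0,0,0.9],"slide": [0,-2,67],"jaw": 40},
  ],
)

```text
clock: 12.4
position: [543.5, -176.4, 89.8]
ee_rot: [-0.055, 0.998, -0.0, 0.001]
contact_force: [-0.7, 0.1, 1.0]
gripper_width: 40.2
grasp_force: 0.0
```

```bash
python3 - <<'E'
from h import *
s,R,y=st(); cv2.imwrite("pics/p.png",optics.get_image("scene")); cv2.imwrite("pics/q.png",optics.get_image("top"))
a=cv2.resize(cv2.imread("pics/p.png")[170:270,240:340],None,fx=4,fy=4,interpolation=cv2.INTER_CUBIC)
b=cv2.resize(cv2.imread("pics/q.png")[200:300,300:400],None,fx=4,fy=4,interpolation=cv2.INTER_CUBIC)
cv2.imwrite("pics/pq.png",np.hstack([a,b]))
for n,o in(("scene",(240,170)),("top",(300,200))): print(n,((px(n,s['position'])-o)*4).round())
E
```

```text
t 12.4 pos [ 543.5 -176.4   89.8] yaw -3.032 tilt [ 0.001 -0.    -1.   ] j [-0.03  0.43 -0.31  0.   -0.83 -1.43] F [-0.7  0.1  1. ] w 40.2 g 0.0
scene [201. 237.]
top [189. 182.]
```

View pics/pq.png

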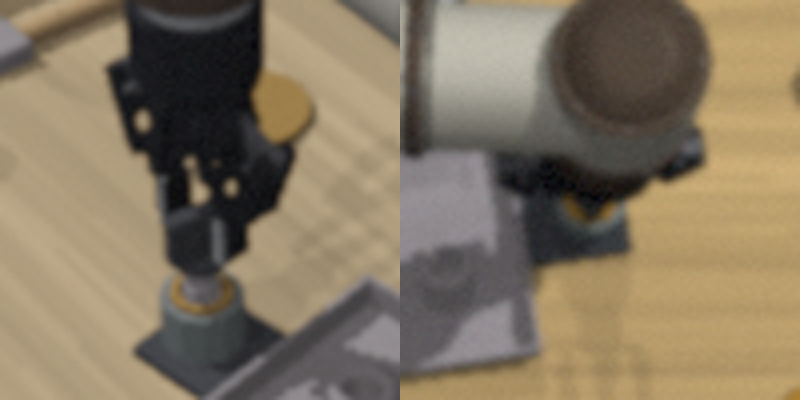

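The head sits between the two fingers (scene half, around (198,240)). Close gently.

step_arm(
  motion=[
    {"dr": [0,0,0],"slide": [0,0,2],"jaw": 36},
    {"dr": [0,0,0],"slide": [0,0,2],"jaw": 32},
    {"dr": [0,0,0],"slide": [0,0,2],"jaw": 28},
    {"dr": [0,0,0],"slide": [0,0,2],"jaw": 25},
    {"dr": [0,0,0],"slide": [0,0,2],"jaw": 22},
    {"dr": [0,0,0],"slide": [0,0,2],"jaw": 20},
    {"dr": [0,0,0],"slide": [0,0,2],"jaw": 18},
    {"dr": [0,0,0],"slide": [0,0,2],"jaw": 18},
  ],
)

```text
clock: 13.5
position: [543.3, -176.8, 87.5]
ee_rot: [-0.055, 0.999, -0.0, 0.0]
contact_force: [0.0, -3.0, 0.3]
gripper_width: 17.9
grasp_force: 1.6
```

```bash
python3 -c "
from h import *
s,R,y=st(); print(s['wrist_torque'],R.T@s['contact_force'])"
```

```text
t 13.5 pos [ 543.3 -176.8   87.5] yaw -3.032 tilt [ 0.    -0.001 -1.   ] j [-0.03  0.44 -0.31  0.   -0.82 -1.43] F [ 0.  -3.   0.3] w 17.9 g 1.6
[-0.91137457 -0.05335822 -0.01696267] [ 0.30336835 -2.98259848 -0.32984254]
```

step_arm(
  motion=[
    {"dr": [0,0,0],"slide": [0,-1.5,0],"jaw": 18},
    {"dr": [0,0,0],"slide": [0,-1.5,0],"jaw": 17},
    {"dr": [0,0,0],"slide": [0,-1.5,0],"jaw": 16},
    {"dr": [0,0,0],"slide": [0,-1.5,0],"jaw": 15},
    {"dr": [0,0,0],"slide": [0,-1.5,0],"jaw": 14},
    {"dr": [0,0,0],"slide": [0,-1.5,0],"jaw": 13},
    {"dr": [0,0,0],"slide": [0,-1.5,0],"jaw": 12},
    {"dr": [0,0,0],"slide": [0,-1.5,0],"jaw": 11},
  ],
)

```text
clock: 14.5
position: [544.0, -178.1, 87.6]
ee_rot: [-0.055, 0.998, -0.0, 0.001]
contact_force: [2.7, -4.6, -0.8]
gripper_width: 11.3
grasp_force: 26.5
```

```bash
python3 -c "
from h import *
s,R,y=st(); print(s['wrist_torque'],R.T@s['contact_force'])"
```

```text
t 14.5 pos [ 544.  -178.1   87.6] yaw -3.032 tilt [ 0.002 -0.001 -1.   ] j [-0.03  0.44 -0.31  0.   -0.82 -1.43] F [ 2.7 -4.6 -0.8] w 11.3 g 26.5
[-1.47258244 -0.71757631 -0.05135309] [-2.21530231 -4.90750481  0.76192737]
```

step_arm(
  motion=[
    {"dr": [0,0,0],"slide": [2,-1,0],"jaw": 15},
    {"dr": [0,0,0],"slide": [2,-1,0],"jaw": 15},
    {"dr": [0,0,-0.8],"slide": [2,-1,0],"jaw": 15},
    {"dr": [0,0,-1.6],"slide": [2,-1,0],"jaw": 15},
    {"dr": [0,0,-2.4],"slide": [2,-1,0],"jaw": 15},
    {"dr": [0,0,-3.2],"slide": [2,-1,0],"jaw": 15},
    {"dr": [0,0,-4],"slide": [2,-1,0],"jaw": 15},
    {"dr": [0,0,-5],"slide": [2,-1,0],"jaw": 15},
  ],
)

```text
clock: 15.5
position: [541.5, -180.1, 87.7]
ee_rot: [-0.395, 0.919, -0.001, -0.0]
contact_force: [1.1, -7.2, 0.7]
gripper_width: 15.0
grasp_force: 5.1
```

```bash
cat >> h.py <<'E'
def chk(name):
    s,R,y=st(); print("tq",s['wrist_torque'].round(2),"Ftool",(R.T@s['contact_force']).round(1))
    im=optics.get_image("scene"); cv2.imwrite(f"pics/{name}.png",im)
    # brass bush / collar zone: profile of brightness down the bolt axis column
    u,v=px("scene",[541,-178,50]); u=int(round(u-1.2)); v=int(round(v))
    g=im[v-22:v+8,u-1:u+2].astype(int).mean(1); print("rows",v-22,"G",g[:,1].round().astype(int).tolist(),"R-B",(g[:,2]-g[:,0]).round().astype(int).tolist())
E
python3 -c "
from h import *
chk('k1')
im=cv2.imread('pics/p.png');u,v=px('scene',[541,-178,50]); u=int(round(u-1.2)); v=int(round(v));g=im[v-22:v+8,u-1:u+2].astype(int).mean(1);print(g[:,1].round().astype(int).tolist(),(g[:,2]-g[:,0]).round().astype(int).tolist())"
```

```text
t 15.5 pos [ 541.5 -180.1   87.7] yaw -2.33 tilt [ 0.    -0.002 -1.   ] j [-0.04  0.44 -0.31  0.   -0.82 -0.72] F [ 1.1 -7.2  0.7] w 15.0 g 5.1
tq [-1.95 -0.15 -0.19] Ftool [ 4.4 -5.8 -0.7]
rows 219 G [47, 41, 41, 40, 40, 39, 39, 39, 39, 35, 32, 30, 30, 31, 31, 32, 32, 35, 33, 42, 71, 92, 93, 93, 87, 85, 91, 105, 102, 92] R-B [2, -2, -4, -4, -4, -4, -3, -3, -3, -3, -2, -2, -2, -2, -3, -2, -3, -2, -4, -1, 0, 1, 1, 1, 1, 0, 15, 51, 65, 37]
[136, 102, 63, 48, 45, 42, 36, 33, 33, 35, 32, 32, 31, 33, 33, 37, 41, 45, 42, 45, 63, 80, 88, 94, 90, 85, 87, 95, 93, 89] [44, 31, 11, -2, -4, -3, -2, -3, -2, -3, -4, -2, -3, -2, -2, -3, -4, -3, -4, -3, 0, 1, 1, 1, 0, 0, 12, 45, 60, 35]
```

step_arm(
  motion=[
    {"dr": [0,0,0],"slide": [1.5,-1.4,0],"jaw": 15},
    {"dr": [0,0,-1],"slide": [1.5,-1.4,-0.5],"jaw": 15},
    {"dr": [0,0,-2],"slide": [1.5,-1.4,-0.5],"jaw": 15},
    {"dr": [0,0,-3],"slide": [1.5,-1.4,-0.5],"jaw": 15},
    {"dr": [0,0,-4],"slide": [1.5,-1.4,-0.5],"jaw": 15},
    {"dr": [0,0,-5],"slide": [1.5,-1.4,-0.5],"jaw": 15},
    {"dr": [0,0,-5],"slide": [1.5,-1.4,-0.5],"jaw": 15},
    {"dr": [0,0,-5],"slide": [1.5,-1.4,-0.5],"jaw": 15},
  ],
)

```text
clock: 16.55
position: [542.9, -181.4, 88.4]
ee_rot: [-0.684, 0.73, -0.002, 0.001]
contact_force: [4.2, -4.1, -0.8]
gripper_width: 15.1
grasp_force: 2.0
```

```bash
python3 -c "
from h import *
chk('k2')"
```

```text
t 16.55 pos [ 542.9 -181.4   88.4] yaw -1.636 tilt [ 0.004 -0.001 -1.   ] j [-0.04  0.44 -0.31  0.   -0.82 -0.03] F [ 4.2 -4.1 -0.8] w 15.1 g 2.0
tq [-1.15 -0.94 -0.1 ] Ftool [ 3.8 -4.4  0.8]
rows 219 G [40, 39, 37, 38, 44, 44, 46, 42, 42, 40, 42, 42, 39, 37, 37, 37, 38, 39, 40, 51, 77, 90, 92, 92, 87, 84, 90, 104, 102, 92] R-B [-1, -3, -3, -3, -3, -3, -2, -3, -2, -2, -4, -3, -4, -3, -3, -3, -4, -3, -4, -1, 1, 1, 1, 2, 0, 0, 14, 52, 65, 37]
```

step_arm(
  motion=[
    {"dr": [0,0,0],"slide": [0.5,-1.5,0],"jaw": 15},
    {"dr": [0,0,-1],"slide": [0.5,-1.5,-0.5],"jaw": 15},
    {"dr": [0,0,-2],"slide": [0.5,-1.5,-0.5],"jaw": 15},
    {"dr": [0,0,-3],"slide": [0.5,-1.5,-0.5],"jaw": 15},
    {"dr": [0,0,-4],"slide": [0.5,-1.5,-0.5],"jaw": 15},
    {"dr": [0,0,-4],"slide": [0.5,-1.5,-0.5],"jaw": 15},
    {"dr": [0,0,-4],"slide": [0.5,-1.5,-0.5],"jaw": 15},
    {"dr": [0,0,-4],"slide": [0.5,-1.5,-0.5],"jaw": 15},
  ],
)

```text
clock: 17.6
position: [543.2, -180.8, 87.9]
ee_rot: [0.858, -0.513, 0.0, -0.001]
contact_force: [5.5, 1.6, -2.8]
gripper_width: 14.8
grasp_force: 2.6
```

```bash
python3 -c "
from h import *
chk('k3')"
```

```text
t 17.6 pos [ 543.2 -180.8   87.9] yaw -1.078 tilt [ 0.001  0.001 -1.   ] j [-0.04  0.44 -0.31 -0.   -0.82  0.53] F [ 5.5  1.6 -2.8] w 14.8 g 2.6
tq [ 0.54 -1.42 -0.06] Ftool [ 1.2 -5.5  2.9]
rows 219 G [19, 17, 25, 38, 55, 64, 63, 63, 66, 65, 66, 65, 61, 62, 63, 53, 44, 44, 43, 43, 61, 82, 84, 84, 92, 95, 107, 115, 105, 91] R-B [-2, -3, -3, -3, -2, -3, -3, -1, -3, -2, -2, -3, -3, -2, -2, -3, -5, -3, -4, -3, 0, 0, 1, 1, 1, 1, 12, 43, 61, 38]
```

step_arm(
  motion=[
    {"dr": [0,0,0],"slide": [0,-1,0],"jaw": 16},
    {"dr": [0,0,0.3],"slide": [0,-1.5,0],"jaw": 17},
    {"dr": [0,0,0.3],"slide": [0,-1.5,0],"jaw": 18},
    {"dr": [0,0,0.3],"slide": [0,-1.5,0],"jaw": 18},
    {"dr": [0,0,0.3],"slide": [0,-1.5,0],"jaw": 18},
    {"dr": [0,0,0.3],"slide": [0,-1.5,0],"jaw": 18},
    {"dr": [0,0,0.3],"slide": [0,-1.5,0],"jaw": 18},
    {"dr": [0,0,0.3],"slide": [0,-1.5,0],"jaw": 18},
  ],
)

```text
clock: 18.65
position: [544.1, -181.0, 88.3]
ee_rot: [0.847, -0.531, -0.0, 0.0]
contact_force: [0.2, 0.0, -0.4]
gripper_width: 17.8
grasp_force: 0.0
```

```bash
python3 -c "
from h import *
chk('k4')"
```

```text
t 18.65 pos [ 544.1 -181.    88.3] yaw -1.119 tilt [-0.  0. -1.] j [-0.04  0.44 -0.3  -0.   -0.83  0.49] F [ 0.2  0.  -0.4] w 17.8 g 0.0
tq [ 0.02 -0.   -0.01] Ftool [ 0.1 -0.2  0.4]
rows 219 G [17, 18, 23, 31, 52, 62, 64, 65, 64, 63, 66, 68, 69, 65, 60, 53, 47, 46, 48, 45, 42, 51, 75, 91, 90, 88, 90, 102, 102, 92] R-B [-1, -2, -2, -3, -2, -3, -3, -2, -3, -3, -2, -3, -3, -3, -2, -3, -3, -4, -4, -4, -2, -2, 0, 1, 1, 1, 14, 53, 65, 37]
```

The dark-to-shaft edge moved down about 2 px and the load vanished, so the bolt has dropped. I lower the tool by 6 mm and clamp briefly to align and read the centring.

step_arm(
  motion=[
    {"dr": [0,0,0],"slide": [0,0,2],"jaw": 18},
    {"dr": [0,0,0],"slide": [0,0,4],"jaw": 18},
    {"dr": [0,0,0],"slide": [0,0,6],"jaw": 18},
    {"dr": [0,0,0],"slide": [0,0,6],"jaw": 16},
    {"dr": [0,0,0],"slide": [0,0,6],"jaw": 14},
    {"dr": [0,0,0],"slide": [0,0,6],"jaw": 13},
    {"dr": [0,0,0],"slide": [0,0,6],"jaw": 12},
    {"dr": [0,0,0],"slide": [0,0,6],"jaw": 11.5},
  ],
)

```text
clock: 19.7
position: [545.0, -180.7, 82.4]
ee_rot: [0.847, -0.531, 0.001, -0.001]
contact_force: [4.2, 2.2, -2.7]
gripper_width: 11.7
grasp_force: 13.1
```

```bash
python3 -c "
from h import *
chk('k5')"
```

```text
t 19.7 pos [ 545.  -180.7   82.4] yaw -1.119 tilt [ 0.002  0.    -1.   ] j [-0.04  0.45 -0.31 -0.   -0.81  0.49] F [ 4.2  2.2 -2.7] w 11.7 g 13.1
tq [ 0.55 -1.11  0.02] Ftool [-0.2 -4.8  2.7]
rows 219 G [18, 16, 18, 19, 30, 45, 58, 64, 65, 68, 67, 66, 64, 65, 67, 69, 63, 52, 45, 42, 39, 50, 75, 91, 89, 87, 90, 104, 101, 91] R-B [-2, -1, -2, -2, -1, -3, -3, -3, -3, -3, -3, -3, -2, -2, -3, -3, -4, -4, -4, -4, -3, -1, 1, 1, 0, 0, 14, 52, 65, 37]
```

step_arm(
  motion=[
    {"dr": [0,0,0],"slide": [-2.8,-0.9,0],"jaw": 15},
    {"dr": [0,0,0],"slide": [-2.8,-0.9,0],"jaw": 15},
    {"dr": [0,0,1.2],"slide": [-2.8,-0.9,0],"jaw": 15},
    {"dr": [0,0,2.4],"slide": [-2.8,-0.9,0.3],"jaw": 15},
    {"dr": [0,0,3.6],"slide": [-2.8,-0.9,0.6],"jaw": 15},
    {"dr": [0,0,4.8],"slide": [-2.8,-0.9,0.9],"jaw": 15},
    {"dr": [0,0,6],"slide": [-2.8,-0.9,1.2],"jaw": 15},
    {"dr": [0,0,7.2],"slide": [-2.8,-0.9,1.5],"jaw": 15},
  ],
)

```text
clock: 20.75
position: [544.6, -177.7, 81.3]
ee_rot: [-0.485, 0.875, -0.001, 0.001]
contact_force: [3.6, 2.7, 0.3]
gripper_width: 15.3
grasp_force: 4.1
```

```bash
python3 -c "
from h import *
chk('k6')"
```

```text
t 20.75 pos [ 544.6 -177.7   81.3] yaw -2.129 tilt [ 0.002  0.    -1.   ] j [-0.03  0.45 -0.31 -0.   -0.81 -0.53] F [3.6 2.7 0.3] w 15.3 g 4.1
tq [ 0.74 -0.72  0.12] Ftool [-4.2 -1.6 -0.3]
rows 219 G [125, 110, 93, 75, 59, 48, 43, 44, 43, 44, 44, 42, 39, 37, 38, 39, 37, 37, 38, 38, 38, 43, 65, 88, 89, 88, 88, 96, 96, 91] R-B [37, 29, 20, 14, 9, 3, -2, -4, -3, -3, -3, -4, -4, -4, -2, -2, -3, -3, -4, -3, -4, -2, 0, 0, 1, 0, 12, 46, 62, 37]
```

step_arm(
  motion=[
    {"dr": [0,0,1.2],"slide": [-0.8,-0.3,0],"jaw": 15},
    {"dr": [0,0,2.4],"slide": [-0.8,-0.3,0.3],"jaw": 15},
    {"dr": [0,0,3.6],"slide": [-0.8,-0.3,0.6],"jaw": 15},
    {"dr": [0,0,4.8],"slide": [-0.8,-0.3,0.8],"jaw": 15},
    {"dr": [0,0,6],"slide": [-0.8,-0.3,1.0],"jaw": 15},
    {"dr": [0,0,7.2],"slide": [-0.8,-0.3,1.2],"jaw": 15},
    {"dr": [0,0,8.4],"slide": [-0.8,-0.3,1.5],"jaw": 15},
    {"dr": [0,0,9.6],"slide": [-0.8,-0.3,1.8],"jaw": 15},
  ],
)

```text
clock: 21.8
position: [545.0, -178.4, 79.6]
ee_rot: [0.162, 0.987, -0.001, 0.001]
contact_force: [2.3, -3.0, 1.0]
gripper_width: 15.1
grasp_force: 3.8
```

```bash
python3 -c "
from h import *
chk('k7')"
```

```text
t 21.8 pos [ 545.  -178.4   79.6] yaw 2.816 tilt [ 0.002 -0.001 -1.   ] j [-0.03  0.45 -0.32  0.   -0.8  -1.86] F [ 2.3 -3.   1. ] w 15.1 g 3.8
tq [-0.68 -0.57  0.08] Ftool [-3.2 -2.1 -1. ]
rows 219 G [32, 28, 27, 28, 28, 28, 28, 25, 25, 24, 25, 28, 27, 27, 26, 28, 34, 48, 52, 47, 43, 40, 56, 82, 88, 88, 83, 81, 80, 86] R-B [-2, -5, -5, -5, -5, -5, -3, -4, -3, -2, -2, -3, -4, -3, -3, -2, -2, -4, -3, -4, -2, -2, -1, 1, 0, 0, 7, 35, 52, 31]
```

step_arm(
  motion=[
    {"dr": [0,0,1.2],"slide": [-0.5,-0.3,0],"jaw": 15},
    {"dr": [0,0,2.4],"slide": [-0.5,-0.3,0.3],"jaw": 15},
    {"dr": [0,0,3.6],"slide": [-0.5,-0.3,0.6],"jaw": 15},
    {"dr": [0,0,4.8],"slide": [-0.5,-0.3,0.8],"jaw": 15},
    {"dr": [0,0,6],"slide": [-0.5,-0.3,1.0],"jaw": 15},
    {"dr": [0,0,6.6],"slide": [-0.5,-0.3,1.2],"jaw": 15},
    {"dr": [0,0,6.6],"slide": [-0.5,-0.3,1.2],"jaw": 15},
    {"dr": [0,0,6.6],"slide": [-0.5,-0.3,1.2],"jaw": 20},
  ],
)

```text
clock: 22.85
position: [544.0, -177.9, 77.6]
ee_rot: [0.582, 0.813, -0.0, -0.001]
contact_force: [-0.6, 0.0, -0.7]
gripper_width: 19.9
grasp_force: 0.0
```

```bash
python3 -c "
from h import *
chk('k8')"
```

```text
t 22.85 pos [ 544.  -177.9   77.6] yaw 1.899 tilt [-0.001  0.    -1.   ] j [-0.03  0.45 -0.32 -0.   -0.8  -2.78] F [-0.6  0.  -0.7] w 19.9 g 0.0
tq [-0.02 -0.07 -0.03] Ftool [ 0.2 -0.5  0.7]
rows 219 G [21, 19, 18, 19, 21, 30, 35, 39, 45, 55, 59, 61, 65, 67, 66, 66, 64, 64, 66, 61, 51, 43, 52, 77, 86, 88, 87, 96, 96, 91] R-B [-3, -1, -2, -1, -1, -3, -3, -2, -3, -2, -3, -2, -2, -2, -3, -3, -3, -3, -3, -3, -4, -5, -1, 1, 1, 0, 12, 47, 61, 36]
```

step_arm(
  motion=[
    {"dr": [0,0,0],"slide": [0,0,0],"jaw": 64},
    {"dr": [0,0,0],"slide": [0,0,0],"jaw": 64},
    {"dr": [0,0,0],"slide": [0,0,0],"jaw": 64},
    {"dr": [0,0,0],"slide": [0,0,0],"jaw": 64},
    {"dr": [0,0,-1.3],"slide": [0,0,0],"jaw": 64},
    {"dr": [0,0,-2.6],"slide": [0,0,0],"jaw": 64},
    {"dr": [0,0,-3.9],"slide": [0,0,0],"jaw": 64},
    {"dr": [0,0,-5.2],"slide": [0,0,0],"jaw": 64},
  ],
)

```text
clock: 23.9
position: [544.7, -178.0, 77.8]
ee_rot: [0.254, 0.967, -0.0, -0.0]
contact_force: [0.5, -0.1, 0.0]
gripper_width: 64.1
grasp_force: 0.0
```

step_arm(
  motion=[
    {"dr": [0,0,-1.3],"slide": [0,0,0],"jaw": 64},
    {"dr": [0,0,-2.6],"slide": [0,0,0],"jaw": 64},
    {"dr": [0,0,-3.9],"slide": [0,0,0],"jaw": 64},
    {"dr": [0,0,-5.2],"slide": [0,0,0],"jaw": 64},
    {"dr": [0,0,-6.5],"slide": [0,0,0],"jaw": 64},
    {"dr": [0,0,-7.8],"slide": [0,0,0],"jaw": 64},
    {"dr": [0,0,-9.1],"slide": [0,0,0],"jaw": 64},
    {"dr": [0,0,-10.4],"slide": [0,0,0],"jaw": 64},
  ],
)

```text
clock: 24.9
position: [544.8, -178.0, 77.8]
ee_rot: [-0.453, 0.892, 0.0, 0.0]
contact_force: [-1.0, 0.0, -0.3]
gripper_width: 64.0
grasp_force: 0.0
```

step_arm(
  motion=[
    {"dr": [0,0,-1.3],"slide": [0,0,0],"jaw": 64},
    {"dr": [0,0,-2.6],"slide": [0,0,0],"jaw": 64},
    {"dr": [0,0,-3.9],"slide": [0,0,0],"jaw": 64},
    {"dr": [0,0,-5.2],"slide": [0,0,0],"jaw": 64},
    {"dr": [0,0,-6.5],"slide": [0,0,0],"jaw": 64},
    {"dr": [0,0,-6.5],"slide": [0,0,0],"jaw": 50},
    {"dr": [0,0,-6.5],"slide": [0,0,0],"jaw": 35},
    {"dr": [0,0,-6.5],"slide": [0,0,0],"jaw": 25},
  ],
)

```text
clock: 25.9
position: [544.8, -178.0, 77.8]
ee_rot: [0.795, -0.606, -0.0, 0.0]
contact_force: [0.5, -0.2, 0.5]
gripper_width: 25.1
grasp_force: 0.0
```

```bash
python3 -c "
from h import *
chk('k9')"
```

```text
t 25.9 pos [ 544.8 -178.    77.8] yaw -1.302 tilt [-0. -0. -1.] j [-0.03  0.45 -0.32  0.   -0.8   0.3 ] F [ 0.5 -0.2  0.5] w 25.1 g 0.0
tq [-0.03 -0.01 -0.03] Ftool [ 0.3 -0.5 -0.5]
rows 219 G [19, 19, 18, 19, 29, 46, 53, 50, 48, 45, 43, 45, 47, 46, 49, 47, 47, 50, 53, 55, 49, 42, 52, 78, 86, 87, 87, 95, 95, 91] R-B [-3, -1, -3, -3, -3, -5, -4, -4, -4, -3, -2, -3, -2, -3, -3, -3, -3, -3, -3, -4, -4, -3, -2, 0, 0, 1, 12, 47, 61, 35]
```

step_arm(
  motion=[
    {"dr": [0,0,0],"slide": [0,0,0.5],"jaw": 18},
    {"dr": [0,0,0],"slide": [0,0,0.5],"jaw": 15},
    {"dr": [0,0,1.2],"slide": [0,0,0.8],"jaw": 15},
    {"dr": [0,0,2.4],"slide": [0,0,1],"jaw": 15},
    {"dr": [0,0,3.6],"slide": [0,0,1.2],"jaw": 15},
    {"dr": [0,0,4.8],"slide": [0,0,1.5],"jaw": 15},
    {"dr": [0,0,6],"slide": [0,0,1.8],"jaw": 15},
    {"dr": [0,0,7.2],"slide": [0,0,2],"jaw": 15},
  ],
)

```text
clock: 26.95
position: [544.8, -178.0, 76.0]
ee_rot: [-0.403, 0.915, -0.0, 0.0]
contact_force: [-1.0, 0.1, 1.1]
gripper_width: 14.8
grasp_force: 5.6
```

step_arm(
  motion=[
    {"dr": [0,0,1.2],"slide": [-0.5,0,0],"jaw": 15},
    {"dr": [0,0,2.4],"slide": [-0.5,0,0.3],"jaw": 15},
    {"dr": [0,0,3.6],"slide": [-0.5,0,0.6],"jaw": 15},
    {"dr": [0,0,4.8],"slide": [-0.5,0,0.8],"jaw": 15},
    {"dr": [0,0,6],"slide": [-0.5,0,1.0],"jaw": 15},
    {"dr": [0,0,7.2],"slide": [-0.5,0,1.2],"jaw": 15},
    {"dr": [0,0,8.4],"slide": [-0.5,0,1.5],"jaw": 15},
    {"dr": [0,0,9.6],"slide": [-0.5,0,1.8],"jaw": 15},
  ],
)

```text
clock: 27.95
position: [545.2, -178.4, 74.3]
ee_rot: [0.252, 0.968, -0.001, 0.0]
contact_force: [-0.6, -3.6, 1.1]
gripper_width: 15.0
grasp_force: 5.7
```

```bash
python3 -c "
from h import *
chk('k10')"
```

```text
t 27.95 pos [ 545.2 -178.4   74.3] yaw 2.632 tilt [ 0.    -0.001 -1.   ] j [-0.03  0.46 -0.32  0.   -0.79 -2.05] F [-0.6 -3.6  1.1] w 15.0 g 5.7
tq [-0.95  0.16  0.13] Ftool [-1.2 -3.4 -1.1]
rows 219 G [74, 71, 65, 53, 39, 31, 27, 21, 20, 21, 18, 17, 21, 22, 22, 19, 19, 22, 29, 45, 49, 43, 41, 46, 67, 83, 83, 81, 83, 87] R-B [-5, -5, -4, -3, -2, -2, -2, -4, -4, -2, -3, -4, -4, -4, -3, -3, -4, -3, -2, -3, -4, -3, -5, -2, -1, 0, 6, 34, 53, 33]
```

step_arm(
  motion=[
    {"dr": [0,0,1.2],"slide": [0,-0.4,0],"jaw": 15},
    {"dr": [0,0,2.4],"slide": [0,-0.4,0.3],"jaw": 15},
    {"dr": [0,0,3.6],"slide": [0,-0.4,0.6],"jaw": 15},
    {"dr": [0,0,4.8],"slide": [0,-0.4,0.8],"jaw": 15},
    {"dr": [0,0,5.6],"slide": [0,-0.4,1],"jaw": 15},
    {"dr": [0,0,5.6],"slide": [0,-0.4,1],"jaw": 15},
    {"dr": [0,0,5.6],"slide": [0,-0.4,1],"jaw": 15},
    {"dr": [0,0,5.6],"slide": [0,-0.4,1],"jaw": 15},
  ],
)

```text
clock: 29.0
position: [544.6, -177.9, 72.9]
ee_rot: [0.599, 0.8, -0.0, -0.0]
contact_force: [-0.7, -2.0, 0.3]
gripper_width: 15.1
grasp_force: 1.0
```

```bash
python3 -c "
from h import *
chk('k11')"
```

```text
t 29.0 pos [ 544.6 -177.9   72.9] yaw 1.856 tilt [-0.001 -0.    -1.   ] j [-0.03  0.46 -0.32  0.   -0.79 -2.82] F [-0.7 -2.   0.3] w 15.1 g 1.0
tq [-0.53  0.34 -0.01] Ftool [-1.7 -1.2 -0.3]
rows 219 G [20, 22, 20, 19, 17, 18, 26, 30, 34, 44, 57, 62, 62, 64, 67, 69, 69, 70, 69, 68, 58, 50, 43, 45, 64, 81, 85, 90, 91, 90] R-B [-3, -5, -1, -2, -2, -2, -3, -5, -3, -3, -2, -3, -2, -2, -3, -3, -3, -2, -3, -2, -3, -4, -3, -3, 0, -1, 10, 44, 59, 34]
```

step_arm(
  motion=[
    {"dr": [0,0,0],"slide": [0,-0.3,0],"jaw": 14},
    {"dr": [0,0,0],"slide": [0,-0.3,0],"jaw": 13},
    {"dr": [0,0,0],"slide": [0,-0.3,0],"jaw": 12},
    {"dr": [0,0,0],"slide": [0,-0.3,0],"jaw": 11},
    {"dr": [0,0,0],"slide": [0,-0.3,0],"jaw": 10},
    {"dr": [0,0,0],"slide": [0,-0.3,0],"jaw": 9},
    {"dr": [0,0,0],"slide": [0,-0.3,0],"jaw": 9},
    {"dr": [0,0,0],"slide": [0,-0.3,0],"jaw": 9},
  ],
)

```text
clock: 30.05
position: [544.4, -177.8, 72.9]
ee_rot: [0.6, 0.8, -0.0, -0.0]
contact_force: [-3.4, 3.3, 1.1]
gripper_width: 11.0
grasp_force: 58.9
```

```bash
python3 - <<'E'
from h import *
chk('k12')
# bystanders unchanged: compare with first scene picture
a=cv2.imread("pics/scene0.png").astype(int);b=cv2.imread("pics/k12.png").astype(int)
def diff(n,u,v,r=8): print(n,np.abs(a[v-r:v+r,u-r:u+r]-b[v-r:v+r,u-r:u+r]).mean().round(1))
for n,u,v in(("block",380,298),("ring",330,268),("earlier",433,375),("blue1",401,259),("blue2",396,341),("blue3",352,382),("jar",200,216),("roller",362,445),("casting old",340,299),("new place",466,406)): diff(n,u,v)
E
```

```text
t 30.05 pos [ 544.4 -177.8   72.9] yaw 1.855 tilt [-0.001  0.    -1.   ] j [-0.03  0.46 -0.32 -0.   -0.79 -2.82] F [-3.4  3.3  1.1] w 11.0 g 58.9
tq [0.9  0.87 0.04] Ftool [ 4.1 -2.4 -1.1]
rows 219 G [18, 20, 19, 19, 19, 17, 20, 24, 34, 48, 59, 65, 68, 72, 72, 68, 66, 70, 73, 71, 59, 45, 41, 45, 61, 80, 86, 96, 95, 90] R-B [-5, -3, -1, -3, -3, -3, -3, -3, -3, -3, -3, -3, -3, -3, -2, -3, -2, -2, -3, -3, -4, -4, -4, -2, -1, 0, 12, 47, 61, 36]
block 8.4
ring 25.6
earlier 4.2
blue1 4.1
blue2 3.8
blue3 3.6
jar 3.6
roller 2.8
casting old 47.9
new place 31.9
```

```bash
python3 -c "
from h import *
print(arm.job_done())"
```

```text
the job is handed in; nothing more can be done
None
```

The job is handed in at about 30 s: the casting stands upright in the tote beside the earlier one, and the bolt was turned backward until it dropped, then forward about one full turn (roughly 0.17 rad over). The arm is still clamped on its head. I read the drop and the sinking from edge shifts in the scene picture. Everything I compared there matched the start except the ring's spot, which differed, probably from the arm's shadow, so I could not confirm the ring is unmoved.

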